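Feed a plug-in module home in the bench test jig

ROBOT

A 6-joint arm with a two-finger parallel gripper is mounted at the origin on the work surface. World frame = base frame: x ahead of the robot, y to its left, z up, the work surface at z = 0. Lengths are in m, angles in rad, forces in N, time in s.
With the tool pointing down it reaches from about 0.425 to 0.95 m from the base axis. Payload 14.7 kg.
Tool frame: the origin (TCP) lies between the finger pads; the fingertips stand 17 mm ahead of it and the grasp point (between the pads) lies 2 mm behind it; y points along the fingers, x is the direction in which the jaws open and shut, and the axes are right-handed (so a half turn about y gives the same grasp; the last joint's range is limited). The gripper opens to 85 mm and grips with 20 to 120 N. Pads are 22 mm wide; open, the fingers measure 114 mm over their backs; the gripper's body (76 mm by 85 mm) begins 54 mm behind the grasp point. The pads swing forward as they close: fully open they stand 13 mm farther back than shut.
Start: joints at [-1.386, 0.48, 1.596, -0, 1.065, -0.047], TCP at [0.149, -0.633, 0.248] pointing down, gripper open.
Joint ranges: [-2.75, 2.75], [-0.82, 2.05], [0.23, 2.67], [-1.56, 4.7], [0.09, 2.69], [-2.92, 2.92]. Speed limits (rad/s): [1.89, 1.89, 2.39, 3.01, 3.01, 3.01].

INTERFACE

Orientations are given as a unit quaternion [x, y, z, w].
In Python, from rig import ctrl gives the robot as it stands.
- The arm moves only by the shell command python3 -m inch 'ROWS' [OPENING] [FORCE]. ROWS is JSON, one flat list of numbers, 4 for each row, row after row: the shift along the tool's x, y, z in m, then the turn about the tool's y in rad. A call has 1 to 12 rows; each row is the pose to reach, as a shift and turn from the pose commanded when the call began, along the tool's axes at that moment; what a row does not reach only later rows make up. A row lasts 1/8 s, in which the tool goes at most 62.5 mm and 10.7 degrees, less where a joint would pass 70% of its speed; a pose out of reach is approached as far as the arm can. A call with a gripper value outside its range is refused whole. OPENING is the opening in per cent of the stroke, from 0 (shut) to 100 (fully open), set as the call begins (- or left out, the last holds). The fingers move at their own pace and stop on an object; FORCE is the grip in N (left out, the last holds). Time passes only in rows, so rows that repeat a pose let the fingers close. It gives the time, the measured TCP pose, the force and the opening at its end, in the units of the state.
- ctrl.sense(): the state, without advancing time (a new reading comes with each control period).
- ctrl.grab_frame(name): name is "scene" or "top" or "wrist"; returns the picture (384x512x3 uint8, blue, green, red); there is no depth.
- ctrl.camera_model(name): a dict with "mtx" (3x3 intrinsics, pixels), "T" (4x4, takes a point from camera to world coordinates); the wrist camera has in their place "T_tool_cam" (4x4, takes a point from camera to tool coordinates, whose origin is the TCP and whose axes are the tool frame's). Camera axes: x right, y down, z forward; pixel columns grow to the right and rows downward; lengths in m; the calibration is good to about 2 mm. A picture is of the moment at which its call begins: read the wrist's pose just before it. camera_model takes no time and is no camera call.
- ctrl.close_job(): hands the job in, once; it reports no verdict.
The state is a dict: "time_s": time; "joints": joint angles; "qd": joint speeds; "joint_efforts": joint torques, N m; "position": TCP position; "tcp_rot": TCP orientation; "force": force on the tool from outside, world axes, zero at the start; "torque": the same for the moment, N m; "width": finger opening in m.
Only numpy, scipy, OpenCV 4.12 (cv2) and the standard library are available. Lean on these libraries where they do the work, as an engineer would, in place of code of your own. Each camera call takes 0.05 s, during which the arm holds its last target. There are 200 camera calls.

TASK

Set the loose plug-in module into the guide channel of the test jig, between the pusher and the socket, white nose towards the socket, and let go of it. Then turn the carriage's bar knob clockwise so that the carriage feeds the module into the socket until you feel it come up firmly against the contacts inside, without forcing it, and leave it pressed home there with the knob released. Leave the other things on the bench alone.

Things in the scene. Friction and masses are not known exactly. Their poses are not given: they have to be found in the camera images.
- jig: Bench test jig fixed to the table: base plate 340 x 120 x 12 mm; origin under its middle on the table, x along the feed direction (carriage to socket), y across, z up. A guide channel runs along x at y = 0, from x = -5 to +100 mm: floor at z = 12 mm, low steel walls to z = 22 mm, 27.6 mm apart. A grey carriage block (84 x 92 mm, top at z = 37 mm) at the -x end slides to +x, 60 mm at most.
- head: Black socket housing on the jig's +x end, 70 x 58 x 54 mm (top at z = 66 mm); origin under its middle on the plate, at jig x = 135 mm. A tunnel 34 mm wide, 48 mm high enters at its mouth. Inside, unseen, firm contacts stop the module's nose 10 to 24 mm behind the mouth: the depth differs each time and can only be felt. Home is 5 N or more on them (aim at 12 N); over 25 N crushes them.
- mouth (a point): Middle of the lower edge of the socket's mouth, on the channel floor (jig x = 100 mm, y = 0, z = 12 mm); axes as the jig's.
- pusher_face (a point): Middle of the front face of the steel pusher plate (22 mm wide, 28 mm high) on the carriage, 60 mm ahead (+x) of the knob's axis; axes as the jig's. At the start at jig x = 4 mm, so 96 mm from the socket's mouth. It is sprung: gives way 1 mm for each 7 N, 8 mm at most.
- knob_grip (a point): On the vertical axis of the black bar knob on the carriage, at the height to grip, 77 mm above the table. The bar is 44 mm long (along this point's x, which turns with the knob), 14 mm thick, from 59 to 93 mm above the table, on a 48 mm disc. At the start it lies along the jig's x.
- knob (a joint): Turn of the knob in rad: 0 at the start, grows clockwise seen from above, to 3.75. It drives the carriage, and itself with it, 16 mm to the jig's +x per rad (rack and pinion) and stays where it is left. Turning takes about 0.28 N m, plus 0.016 N m per newton on the module, less 0.016 N m per newton by which the hand itself pushes the knob along +x.
- module_mid (a point): Middle of the loose plug-in module, 20 mm above its underside: an upright steel case, in all 80 mm long (x), 24 mm wide (y), 40 mm high (z), 0.13 to 0.25 kg, black plate with ports at the rear (-x) end, white plastic nose, 14 mm wide and 26 mm high, at the front (+x) end. It stands upright on the bench.
- module_nose (a point): Middle of the front end of the module's white nose, 40 mm ahead of module_mid; axes as the module's.
- mug: White mug, 76 mm across, 90 mm high, bystander; origin under its middle.
- screwdriver: Screwdriver lying on the bench, bystander.
- tray: Grey parts tray 120 x 90 x 35 mm, bystander; origin under its middle.
- tape: Roll of paper tape, 64 mm across, 18 mm high, bystander; origin under its middle.
Things that resemble listed ones, but are neither listed nor needed, are in the scene too. What is shaped like the part that bears module_mid but blue is not meant.

How it is judged:
On the way, in this order (a step that is already met when the one before it is completed fails the run):
1. the module stands in the channel between pusher and socket, nose to the socket, let go, the knob not yet turned by more than 0.3 rad (y of module_mid in the frame of jig between -0.004 and 0.004 m and z of module_mid in the frame of jig between 0.028 and 0.036 m and angle between module_mid's own z axis and vertical below 0.08 rad and angle between the x axis of module_mid and the x axis of jig, either way round below 0.08 rad and x of module_nose in the frame of jig between 0.078 and 0.124 m and contact force between the fingers and module below 0.1 N and linear speed of module below 0.02 m/s and value of joint knob below 0.3 rad), for 0.2 s.
2. the fed carriage presses the module home on the contacts with 5 N or more, the knob turned by at least 1.2 rad (contact force between module and head above 5 N and value of joint knob above 1.2 rad), for 0.2 s.
At the end, for the whole second after the job is handed in: the module upright in the channel (4 mm, 0.08 rad), its nose 5 to 30 mm inside the socket and pressed on the contacts by the carriage with more than 4 N, the knob turned by more than 1.2 rad; all released and at rest (y of module_mid in the frame of jig between -0.004 and 0.004 m and z of module_mid in the frame of jig between 0.028 and 0.036 m and angle between module_mid's own z axis and vertical below 0.08 rad and angle between the x axis of module_mid and the x axis of jig, either way round below 0.08 rad and x of module_nose in the frame of jig between 0.105 and 0.13 m and contact force between module and head above 4 N and value of joint knob above 1.2 rad and velocity of joint knob between -0.05 and 0.05 rad/s and linear speed of module below 0.01 m/s); the robot touches nothing.
It fails at once if the module is pressed on the socket with more than 25 N (contact force between module and head above 25 N).
It fails at once if the mug is moved by more than 30 mm (distance of mug from where it was at the start of the episode above 0.03 m).
It fails at once if the screwdriver is moved by more than 30 mm (distance of screwdriver from where it was at the start of the episode above 0.03 m).
It fails at once if the tray is moved by more than 30 mm (distance of tray from where it was at the start of the episode above 0.03 m).
It fails at once if the tape is moved by more than 30 mm (distance of tape from where it was at the start of the episode above 0.03 m).
It also fails if it takes over 69 s, if anything falls off the work surface, if the arm or the gripper's body presses on something with over 40 N, if the wrist force passes 120 N, or if a joint passes its speed limit or range.

## Working session

There is one attempt and no reset: what is moved stays moved. The work goes in short steps, Python scripts to look and compute and a shell command to move; the robot and the scene stay as the last step left them, time stands still between calls to the robot, and variables do not carry over. Pictures are saved under pics/ and viewed, about 8 in all and at most 12, crops included, and the job is handed in when it is done.

```bash
mkdir -p pics; ls; python3 - <<'E'
from rig import ctrl
import cv2,numpy as np
a=ctrl.grab_frame("top");b=ctrl.grab_frame("scene")
cv2.imwrite("pics/top.png",a);cv2.imwrite("pics/scene.png",b)
cv2.imwrite("pics/both.png",np.vstack([a,b])[:, :])
np.set_printoptions(precision=4,suppress=True)
for n in("top","scene","wrist"):print(n,{k:np.array(v) for k,v in ctrl.camera_model(n).items()})
print(ctrl.sense())
E
```

```text
pics
top {'mtx': array([[436.3934,   0.    , 264.5692],
       [  0.    , 436.3934, 188.641 ],
       [  0.    ,   0.    ,   1.    ]]), 'T': array([[ 0.0175, -0.9944,  0.1039,  0.4367],
       [-0.9998, -0.0187, -0.0101, -0.0302],
       [ 0.012 , -0.1037, -0.9945,  1.3159],
       [ 0.    ,  0.    ,  0.    ,  1.    ]])}
scene {'mtx': array([[487.5   ,   0.    , 258.6395],
       [  0.    , 487.5   , 195.9737],
       [  0.    ,   0.    ,   1.    ]]), 'T': array([[ 0.3627,  0.7945, -0.4871,  1.1125],
       [ 0.9318, -0.3166,  0.1775, -0.2285],
       [-0.0132, -0.5182, -0.8551,  1.026 ],
       [ 0.    ,  0.    ,  0.    ,  1.    ]])}
wrist {'mtx': array([[318.899 ,   0.    , 256.2508],
       [  0.    , 318.899 , 188.2976],
       [  0.    ,   0.    ,   1.    ]]), 'T_tool_cam': array([[ 1.    ,  0.0001, -0.0007, -0.0006],
       [ 0.0007, -0.2631,  0.9648, -0.1253],
       [-0.0001, -0.9648, -0.2631,  0.0659],
       [ 0.    ,  0.    ,  0.    ,  1.    ]])}
{'time_s': 0.1, 'joints': array([-1.3856,  0.4808,  1.5968,  0.0001,  1.0651, -0.0466]), 'qd': array([-0.0009, -0.0002, -0.002 , -0.0006, -0.0013,  0.0001]), 'joint_efforts': array([  0.0008, -95.2254, -43.104 ,   0.    ,   0.0051,  -0.    ]), 'position': array([ 0.1493, -0.6323,  0.2478]), 'tcp_rot': array([-0.5542,  0.4391, -0.4386,  0.5547]), 'force': array([ 0.2811,  0.1467, -0.1692]), 'torque': array([0.0446, 0.0086, 0.0046]), 'width': 0.08497848826929551}
```

View pics/top.png

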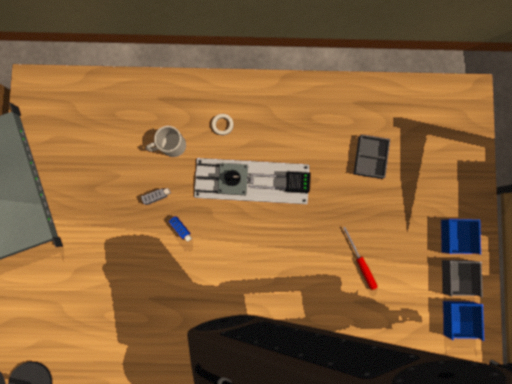

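View pics/scene.png

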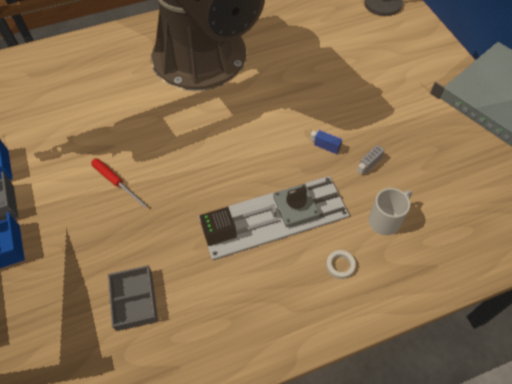

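Candidates for the module: the steel-grey one at top (153,196), with a light nose at about (166,190), and a blue one at (179,228), which is excluded. The knob is at top (232,177), the socket at (298,181) and the plate corners near (195,158), (310,163), (307,204) and (194,199). Next I'll take a close crop and measure.

```bash
cat > h.py <<'E'
from rig import ctrl
import cv2,numpy as np
from scipy.spatial.transform import Rotation as R
np.set_printoptions(precision=4,suppress=True)
def cam(n,s=None):
    m=ctrl.camera_model(n);K=np.array(m["mtx"])
    if n!="wrist":return K,np.array(m["T"])
    T=np.eye(4);T[:3,:3]=R.from_quat(s["tcp_rot"]).as_matrix();T[:3,3]=s["position"]
    return K,T@np.array(m["T_tool_cam"])
def ray(K,T,uv,z):
    d=T[:3,:3]@np.linalg.solve(K,[uv[0],uv[1],1.]);o=T[:3,3];return o+d*(z-o[2])/d[2]
def proj(K,T,p):
    q=K@(T[:3,:3].T@(np.asarray(p)-T[:3,3]));return q[:2]/q[2]
E
python3 - <<'E'
from h import *
a=cv2.imread("pics/top.png");b=cv2.imread("pics/scene.png")
def up(i,x,y,w,h,f):return cv2.resize(i[y:y+h,x:x+w],None,fx=f,fy=f,interpolation=cv2.INTER_CUBIC)
cv2.imwrite("pics/c1.png",np.vstack([up(a,130,145,200,65,4)[:, :800],np.hstack([up(b,340,135,60,50,6),up(a,130,175,60,50,6)[:,:360],np.zeros((300,80,3),np.uint8)])]))
K,T=cam("top")
hsv=cv2.cvtColor(a,cv2.COLOR_BGR2HSV)
m=((hsv[...,1]<70)&(hsv[...,2]>60)).astype(np.uint8)
n,l,st,c=cv2.connectedComponentsWithStats(m)
for i in range(1,n):
    if st[i,4]>60 and 120<c[i][0]<330 and 100<c[i][1]<260:
        pts=np.argwhere(l==i)[:,::-1].astype(np.float32)
        r=cv2.minAreaRect(pts);print(st[i],c[i],r)
        for z in (.012,.04):print(z,np.array([ray(K,T,q,z)[:2] for q in cv2.boxPoints(r)]).tolist(),ray(K,T,r[0],z))
s=ctrl.sense();print(R.from_quat(s["tcp_rot"]).as_matrix())
print("knob",ray(K,T,(232,175),.093),"socket",ray(K,T,(298,181),.066))
E
```

```text
[213 115  20  19 108] [221.7407 124.037 ] ((222.00003051757812, 124.0000228881836), (18.384775161743164, 18.384775161743164), 45.0)
0.012 [[0.7678029824754642, 0.1292687094487598], [0.809190692115366, 0.09083606564227019], [0.7694317912901453, 0.050133653966055486], [0.7282984562519434, 0.08860223562785562]] [0.7686 0.0897 0.012 ]
0.04 [[0.7606934684543407, 0.12584439184161314], [0.8011923832020366, 0.0882370833292577], [0.7622872988426372, 0.04840874987368014], [0.7220372960400059, 0.08605122448126289]] [0.7615 0.0871 0.04  ]
[147 127  38  29 661] [168.4297 141.4266] ((167.2423095703125, 140.11154174804688), (35.959373474121094, 26.75026512145996), 15.255120277404785)
0.012 [[0.6889632845204252, 0.3159867918609563], [0.7690583533395419, 0.2982697525957961], [0.7418725527609101, 0.19189626120218706], [0.662056090685945, 0.21027048782829344]] [0.7154 0.2541 0.012 ]
0.04 [[0.6835468412552145, 0.3085527312800043], [0.7619218804163308, 0.29121616279085216], [0.7353198908508006, 0.18712702626102684], [0.6572174753955548, 0.20510666911055775]] [0.7094 0.248  0.04  ]
[ 195  158  114   46 36
[... 515 characters left out ...]
3 -0.0041  0.04  ]
[142 189  27  15 225] [154.1778 195.8756] ((155.0689697265625, 195.6724090576172), (9.099071502685547, 27.482912063598633), 68.1985855102539)
0.012 [[0.5422942837627611, 0.3264667467302923], [0.5743907683913314, 0.2516815422468631], [0.5491677497008516, 0.2405611350205042], [0.5172114152920151, 0.3152380939651475]] [0.5457 0.2835 0.012 ]
0.04 [[0.5400275354155005, 0.3188076306814379], [0.5714347528233463, 0.24562842731128082], [0.5467533946976373, 0.23474682917167822], [0.5154833178044577, 0.3078201115598518]] [0.5434 0.2768 0.04  ]
[[ 0.2297 -0.0001  0.9733]
 [-0.9733  0.001   0.2297]
 [-0.001  -1.      0.0001]]
knob [0.6015 0.05   0.093 ] socket [ 0.5914 -0.1391  0.066 ]
```

View pics/c1.png

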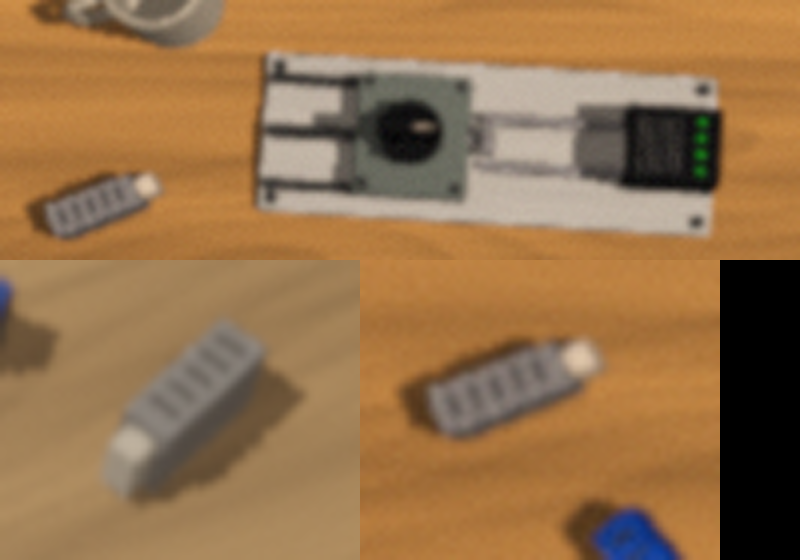

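The top view shows the grey steel module at about world (0.543, 0.277). Its nose points right (yaw ≈ -67°) and its measured length is 80 mm. The jig is centred near (0.597, -0.0035), with its x axis at yaw ≈ -92.3°. I'm moving above the jig first, to look at it on the way to the module.

```bash
R='[-0.493,-0.032,0.58,-1.299]'; python3 -m inch '[-0.493,-0.032,0.58,-1.299,-0.493,-0.032,0.58,-1.299,-0.493,-0.032,0.58,-1.299,-0.493,-0.032,0.58,-1.299,-0.493,-0.032,0.58,-1.299,-0.493,-0.032,0.58,-1.299,-0.493,-0.032,0.58,-1.299,-0.493,-0.032,0.58,-1.299,-0.493,-0.032,0.58,-1.299,-0.493,-0.032,0.58,-1.299,-0.493,-0.032,0.58,-1.299,-0.493,-0.032,0.58,-1.299]'
```

```text
time_s: 1.6
position: [0.5944, -0.0271, 0.2797]
tcp_rot: [0.707, -0.014, 0.014, -0.707]
force: [0.1, -1.1, -0.3]
width: 0.0855
```

```bash
python3 - <<'E'
from h import *
ctrl.grab_frame("wrist")
ctrl.grab_frame("wrist")
s=ctrl.sense();a=ctrl.grab_frame("wrist");cv2.imwrite("pics/w1.png",a)
import pickle;pickle.dump({k:s[k] for k in("position","tcp_rot")},open("w1.pkl","wb"))
print(s["position"],s["qd"],R.from_quat(s["tcp_rot"]).as_matrix()[:,0])
K,T=cam("wrist",s)
for p in[(.597,-.0035,.012),(.6,.05,.093)]:print(proj(K,T,p))
E
```

```text
[ 0.5964 -0.0245  0.2796] [-0.072  -0.0298  0.0702 -0.031  -0.0018 -0.0767] [ 0.9993 -0.036   0.0014]
[256.5442 140.6406]
[257.874   93.3892]
```

View pics/w1.png

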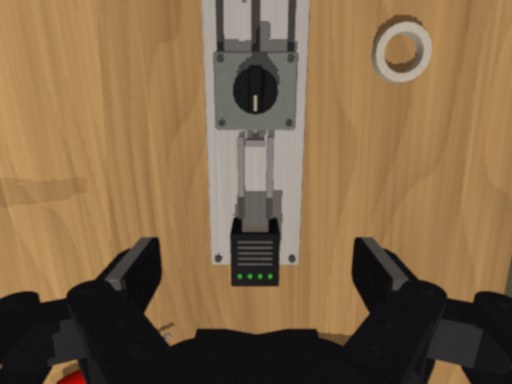

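The wrist view shows the knob at (256,90), the carriage corners at (215,52)–(297,129), the channel walls at x≈242 and 270, the socket mouth at about row 222 and the plate's lower edge at row 265. I'll measure the jig from the plate edges.

```bash
python3 - <<'E'
from h import *
import pickle
s=pickle.load(open("w1.pkl","rb"));K,T=cam("wrist",s)
a=cv2.imread("pics/w1.png");hsv=cv2.cvtColor(a,cv2.COLOR_BGR2HSV)
m=((hsv[...,1]<45)&(hsv[...,2]>110))
L=[];Rr=[]
for v in range(5,258,3):
    u=np.where(m[v,190:320])[0]+190
    if len(u)<20: continue
    L.append(ray(K,T,(u[0]-.5,v),.012));Rr.append(ray(K,T,(u[-1]+.5,v),.012))
def fit(P):
    P=np.array(P)[:,:2]
    vx,vy,x,y=cv2.fitLine(P.astype(np.float32),cv2.DIST_HUBER,0,.001,.001).ravel()
    if vy>0:vx,vy=-vx,-vy
    return np.array([vx,vy]),np.array([x,y]),np.arctan2(vy,vx)
dl,pl,al=fit(L);dr,pr,ar=fit(Rr)
print(np.degrees([al,ar]),pl,pr)
ang=(al+ar)/2;ex=np.array([np.cos(ang),np.sin(ang)]);ey=np.array([-ex[1],ex[0]])
print("width",(pr-pl)@ey)
yc=((pr+pl)/2)@ey
# lower end
for u in (213,222,288,296):
    v=np.where(m[200:300,u])[0][-1]+200.5;print(u,v,ray(K,T,(u,v),.012)[:2]@ex)
e=np.mean([ray(K,T,(u,np.where(m[200:300,u])[0][-1]+200.5),.012)[:2]@ex for u in(222,288)])
O=(e-.17)*ex+yc*ey;print("origin",O,"ang",np.degrees(ang),ang)
for n,p in dict(knob=(256,90),).items():
    q=ray(K,T,p,.093)[:2]-O;print(n,q@ex,q@ey)
for n,(x,y,z) in dict(wallL=(.05,-.0138,.022),wallR=(.05,.0138,.022),push=(.004,0,.04),mouth=(.1,0,.012),headend=(.17,0,.066),headtop=(.1,0,.066),knob=(-.056,0,.093),c1=(-.098,-.046,.037),c2=(-.014,.046,.037)).items():
    w=O+x*ex+y*ey;print(n,proj(K,T,[*w,z]))
# head top black extents at z .066
E
```

```text
[-92.217  -92.2821] [0.5364 0.0051] [0.6542 0.0008]
width 0.117853366
213 263.5 0.1470545922374042
222 263.5 0.14702358103164814
288 263.5 0.14679609577711378
296 263.5 0.14676851346273737
origin [ 0.5952 -0.0003] ang -92.24955 -1.6100584
knob -0.05345702329743503 0.0010616479237175315
wallL [243.696  179.6396]
wallR [266.0397 179.7021]
push [254.9031 144.2452]
mouth [254.8138 215.0826]
headend [254.5553 285.4928]
headtop [254.664  231.2561]
knob [254.8708  87.1473]
c1 [212.0491  48.1489]
c2 [295.3761 128.1871]
```

```bash
python3 -m inch '[-0.068,0.08,0.295,-0.445,-0.068,0.08,0.295,-0.445,-0.068,0.08,0.295,-0.445,-0.068,0.08,0.295,-0.445,-0.068,0.08,0.295,-0.445,-0.068,0.08,0.295,-0.445,-0.068,0.08,0.295,-0.445,-0.068,0.08,0.295,-0.445,-0.068,0.08,0.295,-0.445]' 80 40
python3 - <<'E'
from h import *
for i in range(4):ctrl.grab_frame("wrist")
s=ctrl.sense();a=ctrl.grab_frame("wrist");cv2.imwrite("pics/w2.png",a)
import pickle;pickle.dump({k:s[k] for k in("position","tcp_rot")},open("w2.pkl","wb"))
K,T=cam("wrist",s);M=R.from_quat(s["tcp_rot"]).as_matrix()
print(s["position"],s["qd"],M[:,0])
hsv=cv2.cvtColor(a,cv2.COLOR_BGR2HSV)
m=((hsv[...,1]<70)&(hsv[...,2]>40)).astype(np.uint8)
n,l,st,c=cv2.connectedComponentsWithStats(m)
for i in range(1,n):
    if st[i,4]>400:print(st[i],c[i],cv2.minAreaRect(np.argwhere(l==i)[:,::-1].astype(np.float32)))
E
```

```text
time_s: 2.88
position: [0.5379, 0.2671, 0.2002]
tcp_rot: [-0.693, -0.142, 0.141, 0.693]
force: [0.9, 0.0, -0.9]
width: 0.0683
[0.5376 0.2679 0.1999] [ 0.0069  0.0031 -0.     -0.001  -0.0005  0.    ] [0.9194 0.3933 0.0002]
[ 255  122   27   86 2103] [267.9624 161.9149] ((268.0, 164.5), (85.0, 26.0), 90.0)
[ 338  196  129   96 5625] [403.5415 248.6277] ((401.9996643066406, 258.7345886230469), (105.50473022460938, 94.13460540771484), 62.02052307128906)
[138 233  37  48 605] [154.6529 256.0264] ((154.6970672607422, 253.7919921875), (18.244487762451172, 54.008514404296875), 25.016895294189453)
[ 182  252  139   90 6902] [252.3334 299.6565] ((252.24139404296875, 316.10345458984375), (110.29740905761719, 100.31812286376953), 23.198591232299805)
[ 399  308   63   46 2012] [427.4647 330.6367] ((430.6346130371094, 331.326904296875), (60.20764923095703, 39.22322082519531), 11.309932708740234)
```

View pics/w2.png

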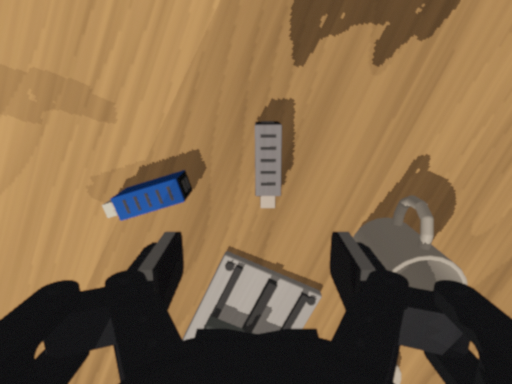

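The steel module is centred at wrist (268,164), with its rear at row 122, its white nose at row 208, and its axis lined up with the tool. The blue decoy at (150,196) is well clear.

```bash
python3 - <<'E'
from h import *
import pickle
s=pickle.load(open("w2.pkl","rb"));K,T=cam("wrist",s);M=R.from_quat(s["tcp_rot"]).as_matrix()
a=cv2.imread("pics/w2.png");hsv=cv2.cvtColor(a,cv2.COLOR_BGR2HSV)
m=((hsv[...,1]<70)&(hsv[...,2]>40))
L=[];Rr=[]
for v in range(128,192,2):
    u=np.where(m[v,240:300])[0]+240;L.append((u[0]-.5,v));Rr.append((u[-1]+.5,v))
f=lambda P:np.polyfit([p[1] for p in P],[p[0] for p in P],1)
print(f(L),f(Rr))
tool=lambda p:M.T@(p-s["position"])
for n,uv,z in(("rear",(268,122),.04),("nose",(268,208.5),.033),("L",(np.polyval(f(L),160),160),.04),("R",(np.polyval(f(Rr),160),160),.04)):
    p=ray(K,T,uv,z);print(n,p,"tool",tool(p))
print("jig x ang rel",np.degrees(np.arctan2(M[1,0],M[0,0])))
E
```

```text
[  0.019 251.765] [ -0.014  283.5106]
rear [0.527  0.3177 0.04  ] tool [0.0098 0.1599 0.0499]
nose [0.5604 0.2423 0.033 ] tool [ 0.0108  0.1669 -0.0325]
L [0.5296 0.2821 0.04  ] tool [-0.0018  0.1599  0.0162]
R [0.5516 0.2915 0.04  ] tool [0.0221 0.1599 0.0162]
jig x ang rel 23.162695048995026
```

```bash
python3 -m inch '[0.01,0.05,0.009,0,0.01,0.1,0.009,0,0.01,0.14,0.009,0,0.01,0.17,0.009,0,0.01,0.17,0.009,0,0.01,0.17,0.009,0,0.01,0.17,0.009,0]' 60 40; python3 -m inch '[0,0,0,0,0,0,0,0,0,0,0,0,0,0,0,0,0,0,0,0,0,0,0,0]' 0 40; python3 -m inch '[0,-0.03,0,0,0,-0.07,0,0,0,-0.07,0,0,0,-0.07,0,0]'
```

```text
time_s: 4.0
position: [0.5439, 0.281, 0.0314]
tcp_rot: [-0.692, -0.143, 0.141, 0.693]
force: [0.4, -0.5, 0.5]
width: 0.051
time_s: 4.75
position: [0.5435, 0.2808, 0.0308]
tcp_rot: [-0.693, -0.143, 0.142, 0.693]
force: [-1.2, -0.8, 9.6]
width: 0.0231
time_s: 5.25
position: [0.5427, 0.2804, 0.0996]
tcp_rot: [0.693, 0.142, -0.142, -0.693]
force: [-0.0, -0.0, -2.0]
width: 0.0234
```

```bash
python3 -m inch '[-0.02,-0.05,-0.05,0.1,-0.118,-0.05,-0.397,0.443,-0.118,-0.05,-0.397,0.443,-0.118,-0.05,-0.397,0.443,-0.118,-0.05,-0.397,0.443,-0.118,-0.05,-0.397,0.443,-0.118,-0.05,-0.397,0.443,-0.118,-0.05,-0.397,0.443,-0.118,-0.05,-0.397,0.443,-0.118,-0.03,-0.397,0.443,-0.118,-0.03,-0.397,0.443,-0.118,-0.03,-0.397,0.443]'
python3 - <<'E'
from h import *
for i in range(4):ctrl.grab_frame("wrist")
s=ctrl.sense();a=ctrl.grab_frame("wrist");cv2.imwrite("pics/w3.png",a)
import pickle;pickle.dump({k:s[k] for k in("position","tcp_rot")},open("w3.pkl","wb"))
print(s["position"],s["qd"],R.from_quat(s["tcp_rot"]).as_matrix())
E
```

```text
time_s: 6.75
position: [0.591, -0.1299, 0.13]
tcp_rot: [-0.707, 0.013, -0.013, 0.707]
force: [0.1, 0.1, -2.1]
width: 0.0231
[ 0.5913 -0.1306  0.1303] [-0.0037  0.0008  0.0013  0.0004 -0.0018  0.0002] [[ 0.9993  0.0007  0.0377]
 [-0.0377 -0.0002  0.9993]
 [ 0.0007 -1.     -0.0001]]
```

View pics/w3.png

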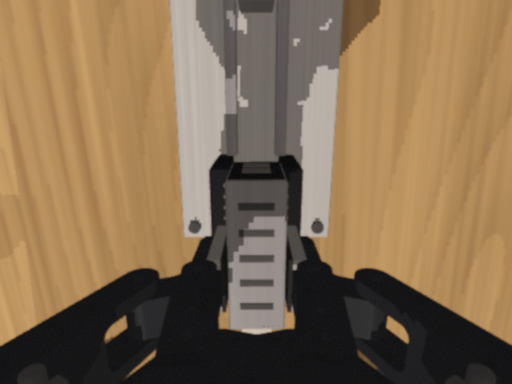

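The wrist view shows the held module at cols 227–287 and rows 163–328, nose away from the pusher. The channel's inner walls are near cols 238 and 276, the socket mouth at row 157, and the plate edges at 180 and 330. Next I'll compare the module and the channel in the tool frame.

```bash
python3 - <<'E'
from h import *
import pickle
s=pickle.load(open("w3.pkl","rb"));K,T=cam("wrist",s);M=R.from_quat(s["tcp_rot"]).as_matrix()
a=cv2.imread("pics/w3.png");g=cv2.cvtColor(a,cv2.COLOR_BGR2GRAY).astype(int);hsv=cv2.cvtColor(a,cv2.COLOR_BGR2HSV)
for v in(40,80,120,145):print(v,g[v,218:296].tolist())
for v in(190,300):print(v,g[v,218:296].tolist())
tool=lambda uv,z:M.T@(ray(K,T,uv,z)-s["position"])
m=(hsv[...,1]<60)
P=[[],[]]
for v in range(5,150,3):
    u=np.where(m[v,150:360])[0]+150
    P[0].append(tool((u[0]-.5,v),.012));P[1].append(tool((u[-1]+.5,v),.012))
for q in P:
    q=np.array(q);k=np.polyfit(q[:,2],q[:,0],1);print("plate edge slope deg",np.degrees(np.arctan(k[0])),"x at z=.08",np.polyval(k,.08))
print("rows: col257 grays", g[150:175,257].tolist(), g[318:340,257].tolist())
E
```

```text
40 [106, 106, 105, 105, 105, 100, 89, 86, 86, 85, 85, 86, 88, 90, 90, 89, 85, 80, 85, 101, 106, 108, 108, 109, 108, 108, 109, 108, 108, 107, 107, 107, 107, 108, 109, 110, 111, 110, 109, 109, 109, 109, 110, 109, 108, 107, 107, 108, 107, 108, 107, 107, 108, 109, 109, 108, 105, 96, 82, 81, 88, 88, 87, 88, 89, 88, 90, 89, 87, 86, 92, 104, 107, 107, 115, 142, 170, 177]
80 [181, 178, 178, 178, 179, 177, 164, 142, 138, 139, 139, 139, 141, 143, 145, 144, 139, 124, 108, 134, 167, 161, 126, 110, 109, 108, 109, 109, 109, 108, 107, 107, 106, 107, 109, 111, 112, 111, 110, 110, 110, 109, 109, 108, 108, 108, 107, 106, 106, 107, 107, 108, 108, 109, 109, 107, 101, 87, 78, 83, 85, 84, 86, 86, 87, 88, 86, 84, 85, 91, 102, 107, 106, 107, 108, 108, 108, 108]
120 [181, 181, 180, 180, 177, 163, 125, 98, 86, 81, 80, 83, 82, 83, 86, 85, 85, 83, 77, 86, 103, 106, 106, 108, 109, 109, 108, 107, 108, 108, 108, 107, 107, 109, 108, 110, 111, 112, 110, 109, 110, 110, 110, 108, 109, 106, 107, 106, 107, 108, 109, 109, 110, 109, 109, 107, 99, 79, 78, 82, 81, 83, 83, 85, 85, 85, 84, 84, 92, 103, 105, 107, 108, 108, 108
[... 760 characters left out ...]
47, 153, 154, 155, 154, 154, 152, 150, 152, 151, 151, 151, 149, 149, 148, 147, 147, 147, 147, 149, 149, 150, 150, 150, 150, 149, 148, 146, 146, 147, 147, 148, 148, 148, 147, 147, 146, 146, 144, 144, 146, 146, 146, 146, 146, 147, 147, 147, 148, 147, 147, 146, 144, 135, 116, 85, 44, 31, 41, 44, 44, 39, 25, 23, 25, 25]
plate edge slope deg 0.0992100629536823 x at z=.08 -0.060385465073280915
plate edge slope deg 0.027515096063151515 x at z=.08 0.05811990754009629
rows: col257 grays [109, 109, 109, 110, 109, 109, 110, 109, 109, 109, 101, 79, 49, 46, 50, 52, 51, 45, 50, 50, 52, 52, 49, 31, 16] [148, 147, 148, 148, 148, 148, 148, 148, 148, 150, 163, 182, 193, 194, 192, 172, 105, 31, 20, 21, 20, 20]
```

```bash
python3 -m inch '[0,0,0.05,0,0,0,0.077,0,0,0.03,0.077,0,0,0.06,0.077,0,0,0.074,0.077,0,0,0.074,0.077,0,0,0.074,0.077,0,0,0.074,0.077,0]'; python3 -m inch '[0,0.003,0,0,0,0.006,0,0,0,0.006,0,0,0,0.006,0,0]'
```

```text
time_s: 8.0
position: [0.5945, -0.054, 0.0568]
tcp_rot: [0.707, -0.013, 0.014, -0.707]
force: [-0.7, 0.6, -2.0]
width: 0.0233
time_s: 8.5
position: [0.5939, -0.0538, 0.0497]
tcp_rot: [-0.707, 0.014, -0.013, 0.707]
force: [-0.2, 0.2, -1.7]
width: 0.023
```

```bash
python3 - <<'E'
from h import *
s=ctrl.sense();print(s["position"],s["force"],s["torque"])
a=ctrl.grab_frame("wrist");b=ctrl.grab_frame("scene")
cv2.imwrite("pics/w4.png",np.vstack([cv2.resize(a[:, 130:380],None,fx=1,fy=1),]))
c=cv2.resize(b[160:270,190:360],None,fx=3.4,fy=3.4,interpolation=cv2.INTER_CUBIC)[:374]
cv2.imwrite("pics/w4.png",np.hstack([a[:374,140:370],c[:,:560]]))
E
```

```text
[ 0.5939 -0.0538  0.0497] [-0.2459  0.1737 -1.7296] [-0.0374  0.0086 -0.0147]
```

View pics/w4.png

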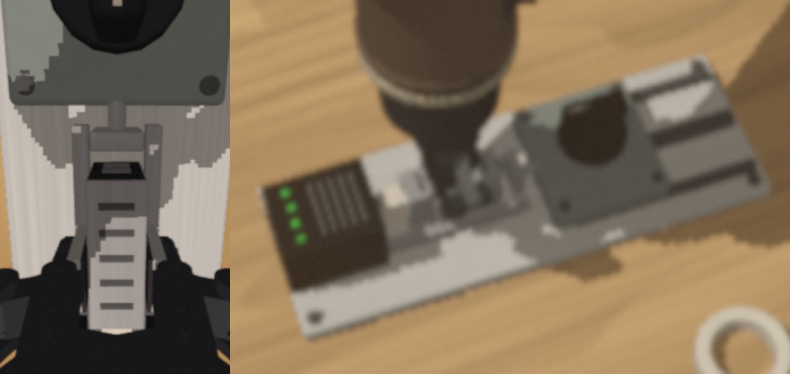

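The module sits between the walls (crop cols ~89 and 146), clear of the pusher at row ~150, with the nose towards the socket and no lateral force. I'll lower it the rest of the way.

```bash
python3 -m inch '[0,0.003,0,0,0,0.0055,0,0,0,0.0055,0,0,0,0.0055,0,0]'; python3 -m inch '[0,0.0012,0,0,0,0.0012,0,0]'
```

```text
time_s: 9.1
position: [0.5939, -0.0538, 0.0443]
tcp_rot: [-0.707, 0.013, -0.013, 0.707]
force: [-0.1, -0.9, -1.2]
width: 0.0231
time_s: 9.35
position: [0.5939, -0.0539, 0.043]
tcp_rot: [-0.707, 0.013, -0.013, 0.707]
force: [-0.2, 0.3, -2.3]
width: 0.0234
```

```bash
python3 -m inch '[0,0.0008,0,0,0,0.0008,0,0]';  python3 -m inch '[0,0.0008,0,0,0,0.0008,0,0]'
```

```text
time_s: 9.6
position: [0.594, -0.0539, 0.0428]
tcp_rot: [0.707, -0.013, 0.014, -0.707]
force: [-3.1, -0.5, 5.8]
width: 0.023
time_s: 9.85
position: [0.594, -0.0539, 0.0427]
tcp_rot: [0.707, -0.013, 0.014, -0.707]
force: [-6.6, 1.3, 21.7]
width: 0.0233
```

```bash
python3 -m inch '[0,-0.0012,0,0,0,-0.0012,0,0]'; python3 -m inch '[0,-0.0012,0,0,0,-0.0012,0,0,0,-0.0012,0,0,0,-0.0012,0,0]' 60; python3 -m inch '[0,-0.04,0,0,0,-0.1,0,0,0,-0.1,0,0,0,-0.1,0,0,0,-0.1,0,0,0,-0.1,0,0]'
python3 - <<'E'
from h import *
for i in range(3):ctrl.grab_frame("wrist")
s=ctrl.sense();a=ctrl.grab_frame("wrist");b=ctrl.grab_frame("scene")
import pickle;pickle.dump({k:s[k] for k in("position","tcp_rot")},open("w5.pkl","wb"))
print(s["position"],s["force"],R.from_quat(s["tcp_rot"]).as_matrix()[:,0])
cv2.imwrite("pics/w5raw.png",a)
c=cv2.resize(b[160:270,220:360],None,fx=3.4,fy=3.4,interpolation=cv2.INTER_CUBIC)[:374]
cv2.imwrite("pics/w5.png",np.hstack([a[:374,100:410],c]))
E
```

```text
time_s: 10.1
position: [0.594, -0.0539, 0.0428]
tcp_rot: [0.707, -0.013, 0.014, -0.707]
force: [1.0, -0.7, 4.3]
width: 0.0233
time_s: 10.6
position: [0.5939, -0.0538, 0.0438]
tcp_rot: [-0.707, 0.013, -0.013, 0.707]
force: [0.1, 0.6, -0.2]
width: 0.0512
time_s: 11.35
position: [0.5933, -0.0538, 0.1428]
tcp_rot: [-0.707, 0.014, -0.013, 0.707]
force: [-0.3, -0.7, 0.8]
width: 0.0512
[ 0.5937 -0.0538  0.1433] [-0.0904  0.6547 -0.0875] [ 0.9993 -0.038  -0.001 ]
```

View pics/w5.png

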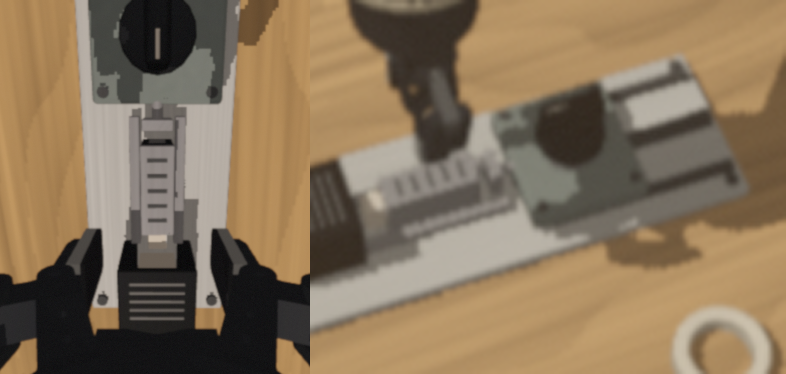

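The module is lying in the channel, released, with the pusher behind it (crop row ~120) and its white nose at the socket mouth (row ~238). The knob sits 107 mm along tool +z, with its bar along the jig's x. I'm moving over to grip it.

```bash
python3 -m inch '[0,0,0.05,0,0,0,0.107,0,0,0,0.107,0,0,0.03,0.107,0,0,0.063,0.107,0,0,0.063,0.107,0,0,0.063,0.107,0,0,0.063,0.107,0]' 45; python3 - <<'E'
from h import *
s=ctrl.sense();print(s["position"],s["force"],s["torque"],s["joints"])
E
python3 -m inch '[0,0,0,0,0,0,0,0,0,0,0,0,0,0,0,0,0,0,0,0,0,0,0,0]' 0 50; python3 - <<'E'
from h import *
s=ctrl.sense();print(s["position"],s["force"],s["torque"],s["joints"])
E
```

```text
time_s: 12.6
position: [0.5988, 0.0529, 0.0822]
tcp_rot: [-0.707, 0.013, -0.014, 0.707]
force: [0.4, -0.8, 0.3]
width: 0.0384
[0.5988 0.0529 0.0822] [ 0.3559 -0.8139  0.2624] [-0.0055  0.0383  0.0011] [ 0.0377  0.6185  1.8454 -0.      0.6758  0.0759]
time_s: 13.35
position: [0.5982, 0.0531, 0.0818]
tcp_rot: [-0.707, 0.013, -0.014, 0.707]
force: [-2.7, -0.4, 10.1]
width: 0.0134
[0.5982 0.0531 0.0818] [-2.6578 -0.3768 10.1429] [-0.1704  0.4129 -0.0646] [ 0.038   0.619   1.8461 -0.0001  0.6757  0.076 ]
```

```bash
cat > st.py <<'E'
from h import *
s=ctrl.sense();M=R.from_quat(s["tcp_rot"]).as_matrix()
th=-2.15/57.2958-np.arctan2(M[1,0],M[0,0])
p=s["position"];print("t",round(s["time_s"],2),"p",p,"F",s["force"],"tau",s["torque"],"theta",round(th%(2*np.pi),3),"j6",round(s["joints"][5],3),"jigx-",round((p[1]-.0531)*-.9992-(p[0]-.5982)*.039,4),"jigy",round((p[0]-.5982)*.9992-.039*(p[1]-.0531),4))
E
python3 -m inch '[0,0,-0.0016,0.1,0,0,-0.004,0.25,0,0,-0.0064,0.4,0,0,-0.0088,0.55]'; python3 st.py; python3 -m inch '[0,0,0,0]'; python3 st.py
```

```text
time_s: 13.85
position: [0.5979, 0.0442, 0.0818]
tcp_rot: [-0.676, 0.206, -0.207, 0.676]
force: [-2.7, 0.5, 10.5]
width: 0.0135
t 13.85 p [0.5979 0.0442 0.0818] F [-2.6797  0.5219 10.4887] tau [-0.0534  0.4439  0.2555] theta 0.555 j6 0.616 jigx- 0.0089 jigy 0.0001
time_s: 13.98
position: [0.5979, 0.0441, 0.0818]
tcp_rot: [-0.676, 0.206, -0.206, 0.677]
force: [-2.3, -1.3, 9.9]
width: 0.0138
t 13.97 p [0.5979 0.0441 0.0818] F [-2.2745 -1.311   9.9495] tau [-0.1789  0.4429 -0.2787] theta 0.553 j6 0.614 jigx- 0.009 jigy 0.0
```

```bash
python3 -m inch '[0.00125,0,-0.00205,0.15,0.0025,0,-0.0041,0.3,0.00376,0,-0.00614,0.45,0.005,0,-0.0082,0.6]'; python3 st.py;  python3 -m inch '[0.0007,0,-0.0014,0.1]'; python3 st.py
```

```text
time_s: 14.48
position: [0.5975, 0.0346, 0.0818]
tcp_rot: [-0.585, 0.397, -0.397, 0.585]
force: [-3.1, -0.7, 9.8]
width: 0.013
t 14.47 p [0.5975 0.0346 0.0818] F [-3.1138 -0.6577  9.7513] tau [-0.0714  0.4477  0.2984] theta 1.155 j6 1.2 jigx- 0.0185 jigy 0.0
time_s: 14.6
position: [0.5973, 0.0332, 0.0819]
tcp_rot: [-0.564, 0.425, -0.426, 0.565]
force: [4.1, -5.4, 3.0]
width: 0.0133
t 14.6 p [0.5973 0.0332 0.0819] F [ 4.1259 -5.4164  2.9695] tau [-1.0023 -0.6873  0.4038] theta 1.254 j6 1.297 jigx- 0.0199 jigy -0.0001
```

```bash
python3 -m inch '[0.0022,0,0.0003,0.1]'; python3 st.py
```

```text
time_s: 14.72
position: [0.5974, 0.0314, 0.0818]
tcp_rot: [-0.543, 0.453, -0.453, 0.543]
force: [-5.8, 1.6, 10.8]
width: 0.0135
t 14.72 p [0.5974 0.0314 0.0818] F [-5.7941  1.6459 10.8444] tau [0.333  0.8426 0.3137] theta 1.353 j6 1.393 jigx- 0.0217 jigy 0.0001
```

```bash
cat > ck.py <<'E'
import sys
from h import *
s=ctrl.sense();M=R.from_quat(s["tcp_rot"]).as_matrix();F=s["force"];t=s["torque"][2]
th=(-2.15/57.2958-np.arctan2(M[1,0],M[0,0]))%(2*np.pi);c=t+.016*F[1]
print("th %.3f tau %.3f corr %.3f F"%(th,t,c),F);sys.exit(max(t,c)>.385)
E
python3 -m inch '[0.00156,0,-0.00035,0.1]' >/dev/null; python3 ck.py && python3 -m inch '[0.00079,0,-0.0001,0.05]'>/dev/null; python3 ck.py && python3 -m inch '[0.0008,0,-0.00006,0.05]'>/dev/null && python3 ck.py && python3 -m inch '[0.0008,0,-0.00002,0.05]'>/dev/null && python3 ck.py && python3 -m inch '[0.0008,0,0.00002,0.05]'>/dev/null && python3 ck.py && python3 -m inch '[0.0008,0,0.00006,0.05]'>/dev/null && python3 ck.py
```

```text
th 1.453 tau 0.337 corr 0.340 F [-2.7519  0.2253 10.359 ]
th 1.453 tau 0.337 corr 0.340 F [-2.7519  0.2253 10.359 ]False
False
```

```bash
sed -i 's/sys.exit(\(.*\))$/sys.exit(int(\1))/' ck.py
python3 -m inch '[0.00079,0,-0.0001,0.05]'>/dev/null; python3 ck.py && python3 -m inch '[0.0008,0,-0.00006,0.05]'>/dev/null && python3 ck.py && python3 -m inch '[0.0008,0,-0.00002,0.05]'>/dev/null && python3 ck.py && python3 -m inch '[0.0008,0,0.00002,0.05]'>/dev/null && python3 ck.py && python3 -m inch '[0.0008,0,0.00006,0.05]'>/dev/null && python3 ck.py
```

```text
th 1.503 tau 0.324 corr 0.318 F [-3.3021 -0.378  10.1934]
th 1.552 tau 0.314 corr 0.320 F [-3.0164  0.3199  9.9202]
th 1.602 tau 0.329 corr 0.329 F [-2.0408 -0.0259  9.6076]
th 1.652 tau 0.316 corr 0.315 F [-2.6034 -0.0864  9.4372]
th 1.702 tau 0.255 corr 0.261 F [-2.2532  0.3575 10.5528]
```

```bash
python3 -m inch '[0.00079,0,0.0001,0.05]'>/dev/null; python3 ck.py && python3 -m inch '[0.00079,0,0.00014,0.05]'>/dev/null && python3 ck.py && python3 -m inch '[0.00078,0,0.00018,0.05]'>/dev/null && python3 ck.py && python3 -m inch '[0.00077,0,0.00022,0.05]'>/dev/null && python3 ck.py && python3 -m inch '[0.00076,0,0.00026,0.05]'>/dev/null && python3 ck.py && python3 -m inch '[0.00074,0,0.0003,0.05]'>/dev/null && python3 ck.py
```

```text
th 1.752 tau 0.323 corr 0.327 F [-2.8061  0.2445  9.8697]
th 1.802 tau 0.414 corr 0.422 F [-3.027   0.4432 10.1468]
```

Torque rose by about 0.10 N m, or roughly 6 N, so this is contact. One more step should bring it to about 12 N.

```bash
python3 -m inch '[0.00047,0,0.00011,0.03]'>/dev/null; python3 ck.py; python3 -m inch '[0.00031,0,0.00008,0.02]'>/dev/null; python3 ck.py
```

```text
th 1.831 tau 0.377 corr 0.389 F [-2.0033  0.7459 10.0817]
th 1.851 tau 0.484 corr 0.493 F [-2.8406  0.5186  9.8548]
```

```bash
python3 -m inch '[0.00023,0,0.00007,0.015]'>/dev/null; python3 ck.py; python3 -m inch '[0,0,0,0,0,0,0,0]'>/dev/null; python3 ck.py
```

```text
th 1.865 tau 0.419 corr 0.427 F [-3.4665  0.5104 10.3429]
th 1.865 tau 0.294 corr 0.300 F [-2.4771  0.3508  9.9783]
```

```bash
python3 -m inch '[0.00031,0,0.00009,0.02]'>/dev/null; python3 ck.py; python3 -m inch '[0,0,0,0,0,0,0,0]' >/dev/null; python3 ck.py; python3 -m inch '[0,0,0,0,0,0,0,0,0,0,0,0,0,0,0,0]' 45; python3 -m inch '[0,-0.04,0,0,0,-0.09,0,0,0,-0.12,0,0,0,-0.12,0,0,0,-0.12,0,0,0,-0.12,0,0]'
python3 - <<'E'
from h import *
for i in range(2):ctrl.grab_frame("wrist")
s=ctrl.sense();a=ctrl.grab_frame("wrist");b=ctrl.grab_frame("scene")
print(s["position"],s["force"])
c=cv2.resize(b[160:270,200:360],None,fx=3.4,fy=3.4,interpolation=cv2.INTER_CUBIC)
cv2.imwrite("pics/w6.png",np.hstack([a[:374,:256],c]))
E
```

```text
th 1.885 tau 0.465 corr 0.471 F [-2.4514  0.3534  9.8159]
th 1.885 tau 0.267 corr 0.267 F [-2.3136 -0.0085  9.8007]
time_s: 17.23
position: [0.5968, 0.0229, 0.0808]
tcp_rot: [-0.405, 0.58, -0.58, 0.405]
force: [-0.2, 0.6, 0.3]
width: 0.0384
time_s: 17.98
position: [0.5961, 0.0229, 0.1997]
tcp_rot: [-0.405, 0.58, -0.579, 0.404]
force: [-0.3, -0.5, -0.2]
width: 0.0387
[0.5963 0.0229 0.1999] [-0.6496  0.3029  0.4459]
```

View pics/w6.png

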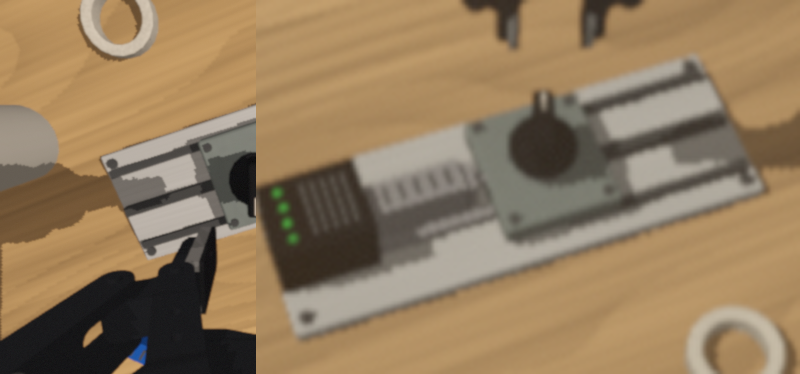

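The knob stayed turned after release (bar now across the jig at (542,105)). The module is pushed into the socket with its nose hidden, and the gripper is clear. I'm handing the job in.

```bash
python3 -c "from rig import ctrl;print(ctrl.close_job())"
```

```text
the job is handed in; nothing more can be done
None
```

I set the steel module in the channel, nose to the socket, and let go. Then I turned the knob about 1.89 rad clockwise until it came up firmly against the contacts, released it, backed off and handed the job in at about 18 s (limit 69 s).

**Last checks:**
- **Torque:** it rose from about 0.32 to 0.47 N m by the last step, which means about 9–10 N on the contacts. I had aimed at 12 N.
- **Travel past contact:** the turn after first contact gives 9.5–16 N.
- **Disagreement:** the torque readings near contact scattered by about ±0.04 N m (several newtons), and small steps read lower than large ones, so I kept to the middle of the estimate. The force could not be checked after release.
- **Position:** by calculation from the knob turn, the nose is about 12–13 mm inside the mouth. The last picture shows the module straight in the channel with its nose in the socket, the knob still turned and the gripper clear.
- **Slip on the way:** one row at about 1.2 rad had a wrong sideways shift of about 1 mm. I corrected it on the next step, and the hand force stayed within about 11 N.
- **Bystanders:** nothing on the path came near the mug, screwdriver, tray or tape, but I did not measure their positions again.

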